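Tip a shoe heel out of its nest and put it in the tray

ROBOT

A 6-joint arm with a two-finger parallel gripper is mounted at the origin on the work surface. World frame = base frame: x ahead of the robot, y to its left, z up, the work surface at z = 0. Lengths are in mm, angles in rad, forces in N, time in s.
With the tool pointing down it reaches from about 400 to 925 mm from the base axis. Payload 12.5 kg.
Tool frame: the origin (TCP) lies midway between the tips of the shut fingers; the grasp point (between the pads) lies 19 mm behind it; z points along the fingers, y is the direction in which the jaws open and shut (so a half turn about z gives the same grasp; the last joint's range is limited). The gripper opens to 95 mm and grips with 3 to 60 N. Pads are 20 mm wide; open, the fingers measure 119 mm over their backs; the gripper's body (75 mm by 180 mm) begins 59 mm behind the grasp point.
Start: joints at [1.05, 0.491, 1.559, -0, 1.092, -0.106], TCP at [251.865, 572.023, 214.661] pointing down, gripper open.
Joint ranges: [-3.1, 3.1], [-0.84, 2.19], [0.05, 2.79], [-1.13, 4.28], [0.06, 2.93], [-2.69, 2.69]. Speed limits (rad/s): [2.22, 2.22, 2.79, 3.14, 3.14, 3.14].

INTERFACE

Orientations are given as [roll, pitch, yaw] about the fixed x, y, z axes, in that order (R = Rz(yaw) Ry(pitch) Rx(roll)).
In Python, from cell import env gives the robot as it stands.
- The arm moves only by the tool arm_command, never from a script. Its argument "steps" is a list of rows, each an object of numbers: "dx", "dy", "dz": the shift along the tool's x, y, z as a fraction of full scale; "rx", "ry", "rz": the turn, a rotation vector about the tool's x, y, z as a fraction of full scale; "claw": the gripper command: -1 is fully open, 1 is shut, values between are in proportion. In form: [{"dx": .., "dy": .., "dz": .., "rx": .., "ry": .., "rz": .., "claw": ..}, ...]. A call has 1 to 10 rows; each row shifts and turns the pose as measured when the row begins, along the tool's axes as they then stand; what a row does not reach is not made up. Full scale, the value 1, is 0.8 m for a shift and 90 degrees for a turn. A row lasts 1/8 s, in which the tool goes at most 62.5 mm and 10.7 degrees, less where a joint would pass 70% of its speed; a pose out of reach is approached as far as the arm can. A call with a number of a shift or a turn outside -1 to 1 is refused whole. A call with a gripper value outside its range is refused whole. The fingers move at their own pace and stop on an object; the grip force is fixed at half the most. Time passes only in rows, so rows that do not move let the fingers close. It gives the time, the measured TCP pose, the force and the opening at its end, in the units of the state.
- env.state(): the state, without advancing time (a new reading comes with each control period).
- env.read_camera(name): name is "scene" or "top"; returns (picture, depth): 400x640x3 uint8, red, green, blue; 400x640 float32, mm along the optical axis (not along the pixel's ray), 0 where there is no reading.
- env.get_calibration(name): a dict with "vfov" (degrees; the focal length in pixels is half the picture's height over the tangent of half this angle, whatever the lens; pixels are square), "cx", "cy" (the principal point, pixels), "xyz" and "attitude" of the camera in the world. Camera axes: x right, y up, looking along -z (the intrinsics and any distortion apply to the point x, -y, -z); pixel columns grow to the right and rows downward; lengths in mm; the calibration is good to about 2 mm. A picture is of the moment at which its call begins. get_calibration takes no time and is no camera call.
- env.job_done(): hands the job in, once; it reports no verdict.
The state is a dict: "t": time; "joints": joint angles; "qvel": joint speeds; "tau": joint torques, N m; "eef_pos": TCP position; "tcp_rot": TCP orientation; "ft_force": force on the tool from outside, world axes, zero at the start; "moment": the same for the moment, N m; "opening": opening from 0.0 (shut) to 1.0 (fully open).
Only numpy, scipy, OpenCV 4.12 (cv2) and the standard library are available. Lean on these libraries where they do the work, as an engineer would, in place of code of your own. Each camera call takes 0.05 s, during which the arm holds its last target.

TASK

Two brown fibreboard blocks sit flush in aluminium nests, too snug for fingers. Take the heel, the block with one rounded end: press its rounded end down as far as it goes, so that the flat end tips up and stays up, then grip it by the raised end and lay it flat in the low grey tray. Leave the square-cornered block undisturbed in its nest.

Things in the scene. Friction and masses are not known exactly. Their poses are not given: they have to be found in the camera images.
- heel_mid (a point): centre (half-way up) of the loose fibreboard heel, a brown D-shaped block 75 mm long (x), 50 wide (y), 26 thick (z), 75 g. Flat end at x = -37.5 mm, flat parallel sides to x = +12.5, then a half-circle to x = +37.5. Starts flush in its nest. Pressed 9 to 12 mm down (5 N) at x = +25 to +35, it tips with its rocker to 27 deg, a hard stop, and stays; top edge of the flat end then 19 mm above the rim
- nest: the fixed aluminium nest of the heel; origin on the table, straight below the heel's centre, axes as the heel's. Outside x = -53 to +57 mm, 83 wide (y), rim 50 mm above the table. Pocket x = -41 to +44.5 mm, 53 wide: gaps 1.5 mm at the sides, 3.5 and 7 at the ends. Its floor, 24 mm above the table, is a stiff rocker (stays where left) turning about an axis along y at x = +8, 37 mm above the table
- blank_mid (a point): centre of the bystander: a loose square-cornered block of the same fibreboard, 75 x 50 x 26 mm, flush in a second nest that looks the same; it is to stay as it is
- tray: the fixed low grey plastic tray, open on top; origin at the centre of its underside, on the table. Outer size 190 mm (x) by 150 mm (y) by 28 mm high, walls and floor 5 mm thick
Things that resemble listed ones, but are neither listed nor needed, are in the scene too. Leave any blue look-alike of the nest alone.

How it is judged:
By the outcome, as a careful person would: the job done as asked, in the order asked, and still so for the second after the job is handed in, with the robot touching nothing.
It also fails if it takes over 51 s, if anything falls off the work surface, if the arm or the gripper's body presses on something with over 40 N, if the wrist force passes 120 N, or if a joint passes its speed limit or range.

## Working session

There is one attempt and no reset: what is moved stays moved. The work goes in short steps, Python scripts to look and compute and a tool call to move; the robot and the scene stay as the last step left them, time stands still between calls to the robot, and variables do not carry over. Pictures are saved under pics/ and viewed, and the job is handed in when it is done.

Besides the shell and the picture viewer there is one more tool, called after "Emit:" as name(argument=value, ...) on one line, values as JSON. arm_command: Moves the arm, as the interface text tells. Its arguments: {"type":"object","properties":{"steps":{"type":"array","items":{"type":"object","properties":{"dx":{"type":"number"},"dy":{"type":"number"},"dz":{"type":"number"},"rx":{"type":"number"},"ry":{"type":"number"},"rz":{"type":"number"},"claw":{"type":"number"}}}}},"required":["steps"]}

```bash
ls; mkdir -p pics; python3 - <<'E'
from cell import env
import cv2,numpy as np
for n in("scene","top"):
    im,d=env.read_camera(n); cv2.imwrite(f"pics/{n}0.png",im[:,:,::-1]); np.savez(f"{n}0.npz",im=im,d=d); print(n,env.get_calibration(n))
print(env.state())
E
```

```text
pics
scene {'vfov': 52.39338558623926, 'cx': 319.9930611908974, 'cy': 201.48363122042906, 'xyz': array([998.96530768,  39.13066299, 763.64285803]), 'attitude': array([ 0.64515642, -0.0123702 ,  1.70894226])}
top {'vfov': 47.46036453138897, 'cx': 320.7490355791976, 'cy': 197.10683257153892, 'xyz': array([ 253.20484842,  -17.71858392, 1172.4713802 ]), 'attitude': array([ 0.20275101, -0.00536746, -1.60711584])}
{'t': 0.1, 'joints': array([ 1.05036929e+00,  4.91482599e-01,  1.55939685e+00, -2.92444001e-05,
        1.09169384e+00, -1.05619602e-01]), 'qvel': array([-0.00036282, -0.00206919, -0.00113238, -0.00071907, -0.00013682,
       -0.00059642]), 'tau': array([ 1.76274381e-03, -6.13625264e+01, -2.58604091e+01,  6.93594874e-02,
        4.69489151e-02, -2.30275771e-05]), 'eef_pos': array([251.771315  , 571.80711082, 214.1276736 ]), 'tcp_rot': array([-3.14061475e+00, -7.75879907e-05,  2.72679867e+00]), 'ft_force': array([-0.03648979, -0.75631118,  0.2242671 ]), 'moment': array([-0.02742851, -0.03041449, -0.01022425]), 'opening': 1.0004811998466334}
```

View pics/scene0.png

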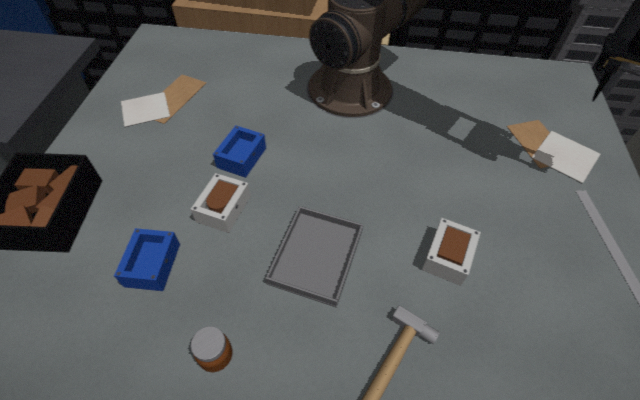

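View pics/top0.png

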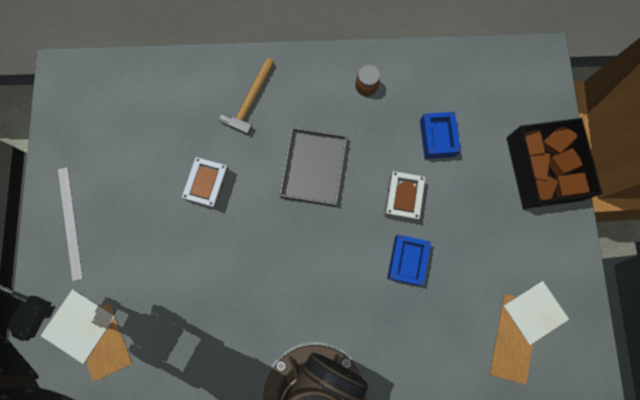

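The scene view shows two white nests with brown blocks, at (221,198) and (453,248). The top view shows them at (405,195) and (206,182). I'll enlarge both to tell which block has the rounded end.

```bash
cat > h.py <<'E'
import numpy as np,cv2
from scipy.spatial.transform import Rotation as R
from cell import env
def cam(n):
    c=env.get_calibration(n); return c,R.from_euler('xyz',c['attitude']).as_matrix(),200/np.tan(np.radians(c['vfov']/2))
def ray(n,uv,z):
    c,M,f=cam(n); uv=np.atleast_2d(np.asarray(uv,float))
    d=np.c_[(uv[:,0]-c['cx'])/f,-(uv[:,1]-c['cy'])/f,-np.ones(len(uv))]@M.T
    return c['xyz']+d*((z-c['xyz'][2])/d[:,2])[:,None]
def pts(n,d):
    c,M,f=cam(n); v,u=np.mgrid[0:400,0:640]
    return c['xyz']+np.stack([(u-c['cx'])/f*d,-(v-c['cy'])/f*d,-d],-1)@M.T
E
python3 - <<'E'
from h import *
T=np.load('top0.npz');S=np.load('scene0.npz')
cr=lambda im,u,v:cv2.resize(im[v-32:v+32,u-32:u+32,::-1],(384,384),interpolation=cv2.INTER_CUBIC)
cv2.imwrite('pics/crop.png',np.hstack([cr(T['im'],405,195),cr(T['im'],206,182)]))
cv2.imwrite('pics/crops.png',np.hstack([cr(S['im'],221,198),cr(S['im'],453,248)]))
for n,Z,cs in(("top",T,[(405,195),(206,182)]),("scene",S,[(221,198),(453,248)])):
    P=pts(n,Z['d']); hsv=cv2.cvtColor(Z['im'],cv2.COLOR_RGB2HSV)
    print('table',P[300,300] if n=='top' else P[100,250])
    for u,v in cs:
        w=np.zeros((400,640),bool);w[v-32:v+32,u-32:u+32]=1
        br=w&(hsv[...,1]>110)&((hsv[...,0]<20))
        cn=max(cv2.findContours(br.astype(np.uint8),0,2)[0],key=cv2.contourArea)
        rim=w&(np.abs(P[...,2]-50)<7)&(hsv[...,1]<60)&(hsv[...,2]>130)
        rc=cv2.convexHull(np.argwhere(rim)[:,::-1].astype(np.int32)).reshape(-1,2)
        for nm,c in(("brown",cn.reshape(-1,2)),("rim",rc)):
            q=ray(n,c,50)[:,:2].astype(np.float32); r=cv2.minAreaRect(q); print(n,(u,v),nm,r,'z',np.median(P[br if nm=="brown" else rim][:,2]))
    # tray
u,v=315,168
P=pts('top',T['d']);w=np.zeros((400,640),bool);w[120:215,270:360]=1
m=w&(P[...,2]>18)&(P[...,2]<36);print(m.sum())
r=cv2.minAreaRect(P[m][:,:2].astype(np.float32));print('tray',r)
E
```

```text
table [231.82023559  28.97121379  -0.55924857]
top (405, 195) brown ((480.49169921875, -245.53152465820312), (46.619144439697266, 72.99805450439453), 78.09123992919922) z 50.02548319749053
top (405, 195) rim ((482.391357421875, -245.22198486328125), (83.52383422851562, 109.68310546875), 77.7652359008789) z 49.79289779045871
top (206, 182) brown ((533.2337036132812, 262.8882141113281), (46.126609802246094, 73.3813247680664), 72.18103790283203) z 49.70606337803315
top (206, 182) rim ((534.5785522460938, 262.2641906738281), (84.32327270507812, 109.8200912475586), 72.29312896728516) z 49.518648478282216
table [  94.66760503 -281.07562209   -0.30923749]
scene (221, 198) brown ((482.5074768066406, -248.41403198242188), (46.66978454589844, 77.70994567871094), 77.68962097167969) z 50.08160806411013
scene (221, 198) rim ((481.8352966308594, -248.44395446777344), (85.28899383544922, 109.72212219238281), 77.57392883300781) z 50.08666924607462
scene (453, 248) brown ((535.1951293945312, 259.71807861328125), (47.86213302612305, 78.01800537109375), 72.02913665771484) z 49.67514662406302
scene (453, 248) rim ((534.5458984375, 259.17254638671875), (82.67999267578125, 109.67739868164062), 72.36735534667969) z 49.75512411034208
581
tray ((574.5115356445312, -15.719985961914062), (150.22544860839844, 192.53099060058594), 78.88953399658203)
```

View pics/crop.png

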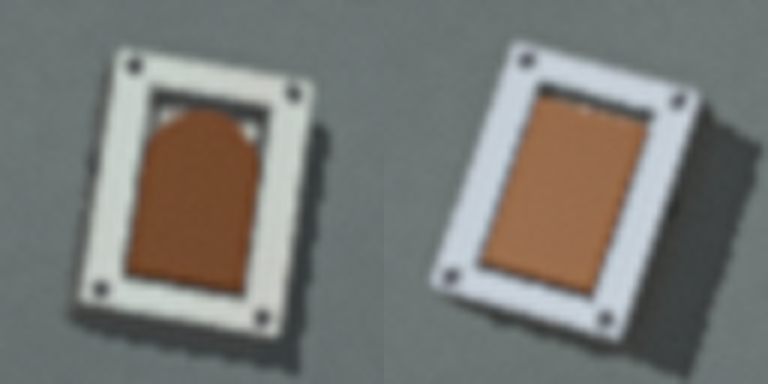

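View pics/crops.png

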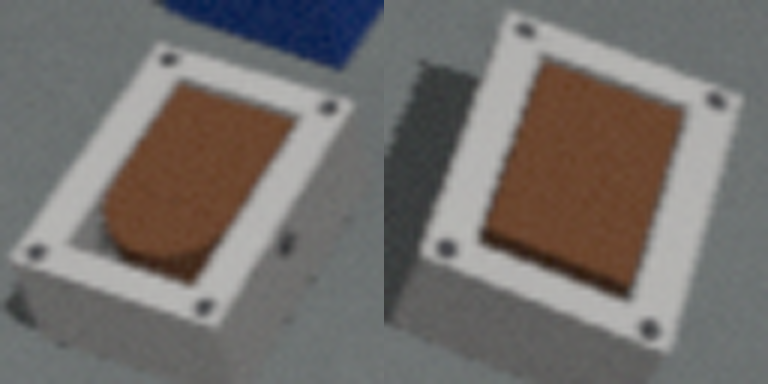

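Top (405,195) / scene (221,198) has one rounded end, at the +x side, so it is the heel. Top (206,182) / scene (453,248) is square-cornered, so it is the bystander. The blue nests and the box of offcuts are distractors. Next I'll plan the moves.

```bash
cat >> h.py <<'E'
O=np.array([480.1,-246.4]);A=-.212
def N(x,y=0): return O+np.array([x*np.cos(A)-y*np.sin(A),x*np.sin(A)+y*np.cos(A)])
def go(p,rpy=None,s=None,M0=None):
    s=s or env.state(); M=R.from_euler('xyz',s['tcp_rot']); 
    if M0 is None: M0=M
    T=R.from_euler('xyz',rpy) if rpy is not None else M
    print('pos',s['eef_pos'].round(1),'rpy',s['tcp_rot'].round(3),'F',s['ft_force'].round(1),'op',round(s['opening'],3),'t',s['t'])
    d=M0.inv().apply(np.asarray(p)-s['eef_pos']); print(' shift/800',(d/800).round(4),' rot/90',((M.inv()*T).as_rotvec()/(np.pi/2)).round(4))
E
python3 - <<'E'
from h import *
T=R.from_euler('xyz',[np.pi,0,np.pi+A])
go([480,300,214],[np.pi,0,np.pi+A],M0=T)
print(N(32))
d=T.inv().apply(np.r_[N(32),100]-np.array([480,300,214]));print((d/800).round(4))
E
```

```text
pos [251.8 571.8 214.1] rpy [-3.141 -0.     2.727] F [-0.  -0.8  0.2] op 1.0 t 0.1
 shift/800 [-3.504e-01 -2.721e-01  2.000e-04]  rot/90 [-6.000e-04 -1.000e-04 -1.291e-01]
[ 511.38358525 -253.13329739]
[-0.1838 -0.6677  0.1425]
```

Emit:
arm_command(steps=[{"rz": -0.065, "claw": 1}, {"rz": -0.064, "claw": 1}, {"dx": -0.058, "dy": -0.045, "claw": 1}, {"dx": -0.058, "dy": -0.045, "claw": 1}, {"dx": -0.058, "dy": -0.045, "claw": 1}, {"dx": -0.058, "dy": -0.045, "claw": 1}, {"dx": -0.058, "dy": -0.045, "claw": 1}, {"dx": -0.058, "dy": -0.045, "claw": 1}])

```text
$.steps[0]: bad value
```

```bash
python3 - <<'E'
from h import *
go(np.r_[N(32),100],[np.pi,0,np.pi+A])
E
```

```text
pos [251.8 571.8 214.1] rpy [-3.141 -0.     2.727] F [-0.  -0.8  0.2] op 1.0 t 0.1
 shift/800 [-0.7126 -0.8128  0.1434]  rot/90 [-6.000e-04 -1.000e-04 -1.291e-01]
```

Emit:
arm_command(steps=[{"dx": 0, "dy": 0, "dz": 0, "rx": 0, "ry": 0, "rz": -0.065, "claw": 1}, {"dx": 0, "dy": 0, "dz": 0, "rx": 0, "ry": 0, "rz": -0.064, "claw": 1}, {"dx": -0.058, "dy": -0.045, "dz": 0, "rx": 0, "ry": 0, "rz": 0, "claw": 1}, {"dx": -0.058, "dy": -0.045, "dz": 0, "rx": 0, "ry": 0, "rz": 0, "claw": 1}, {"dx": -0.058, "dy": -0.045, "dz": 0, "rx": 0, "ry": 0, "rz": 0, "claw": 1}, {"dx": -0.058, "dy": -0.045, "dz": 0, "rx": 0, "ry": 0, "rz": 0, "claw": 1}, {"dx": -0.058, "dy": -0.045, "dz": 0, "rx": 0, "ry": 0, "rz": 0, "claw": 1}, {"dx": -0.058, "dy": -0.045, "dz": 0, "rx": 0, "ry": 0, "rz": 0, "claw": 1}])

```text
t: 1.1
eef_pos: [484.0, 298.2, 211.7]
tcp_rot: [-3.137, -0.002, 2.943]
ft_force: [-0.3, 0.5, -0.5]
opening: 0.213
```

```bash
python3 - <<'E'
from h import *
go(np.r_[N(32),120],[np.pi,0,np.pi+A])
E
```

```text
pos [484.  298.2 211.7] rpy [-3.137e+00 -2.000e-03  2.943e+00] F [-0.3  0.5 -0.5] op 0.213 t 1.1
 shift/800 [-0.1695 -0.6685  0.117 ]  rot/90 [-0.0026 -0.0015  0.0088]
```

Emit:
arm_command(steps=[{"dx": -0.017, "dy": -0.067, "dz": 0, "rx": -0.003, "ry": -0.001, "rz": 0.009, "claw": 1}, {"dx": -0.017, "dy": -0.067, "dz": 0.012, "rx": 0, "ry": 0, "rz": 0, "claw": 1}, {"dx": -0.017, "dy": -0.067, "dz": 0.012, "rx": 0, "ry": 0, "rz": 0, "claw": 1}, {"dx": -0.017, "dy": -0.067, "dz": 0.012, "rx": 0, "ry": 0, "rz": 0, "claw": 1}, {"dx": -0.017, "dy": -0.067, "dz": 0.012, "rx": 0, "ry": 0, "rz": 0, "claw": 1}, {"dx": -0.017, "dy": -0.067, "dz": 0.012, "rx": 0, "ry": 0, "rz": 0, "claw": 1}, {"dx": -0.017, "dy": -0.067, "dz": 0.012, "rx": 0, "ry": 0, "rz": 0, "claw": 1}, {"dx": -0.017, "dy": -0.067, "dz": 0.012, "rx": 0, "ry": 0, "rz": 0, "claw": 1}, {"dx": -0.017, "dy": -0.067, "dz": 0.012, "rx": 0, "ry": 0, "rz": 0, "claw": 1}, {"dx": -0.017, "dy": -0.065, "dz": 0.012, "rx": 0, "ry": 0, "rz": 0, "claw": 1}])

```text
t: 2.35
eef_pos: [504.9, -271.1, 121.1]
tcp_rot: [3.14, -0.001, 2.928]
ft_force: [0.7, 0.2, 0.3]
opening: -0.0
```

```bash
python3 - <<'E'
from h import *
go(np.r_[N(32),70],[np.pi,0,np.pi+A])
E
```

```text
pos [ 504.9 -271.1  121.1] rpy [ 3.140e+00 -1.000e-03  2.928e+00] F [0.7 0.2 0.3] op -0.0 t 2.35
 shift/800 [-0.0032  0.0236  0.0639]  rot/90 [ 0.0008 -0.0005 -0.0012]
```

Emit:
arm_command(steps=[{"dx": -0.003, "dy": 0.023, "dz": 0, "rx": 0.001, "ry": 0, "rz": -0.001, "claw": 1}, {"dx": 0, "dy": 0, "dz": 0, "rx": 0, "ry": 0, "rz": 0, "claw": 1}, {"dx": 0, "dy": 0, "dz": 0.03, "rx": 0, "ry": 0, "rz": 0, "claw": 1}, {"dx": 0, "dy": 0, "dz": 0.03, "rx": 0, "ry": 0, "rz": 0, "claw": 1}, {"dx": 0, "dy": 0, "dz": 0, "rx": 0, "ry": 0, "rz": 0, "claw": 1}])

```text
t: 2.98
eef_pos: [510.9, -253.8, 71.7]
tcp_rot: [-3.141, -0.001, 2.929]
ft_force: [0.3, 0.1, 0.5]
opening: 0.005
```

```bash
python3 - <<'E'
from h import *
go(np.r_[N(32),55],[np.pi,0,np.pi+A])
im,d=env.read_camera("scene");cv2.imwrite("pics/p1.png",cv2.resize(im[120:260,150:330,::-1],None,fx=4,fy=4))
E
```

```text
pos [ 510.9 -253.8   71.7] rpy [-3.141e+00 -1.000e-03  2.929e+00] F [0.3 0.1 0.5] op 0.005 t 2.975
 shift/800 [-0.0005  0.0009  0.0208]  rot/90 [-0.0002 -0.001  -0.0003]
```

View pics/p1.png

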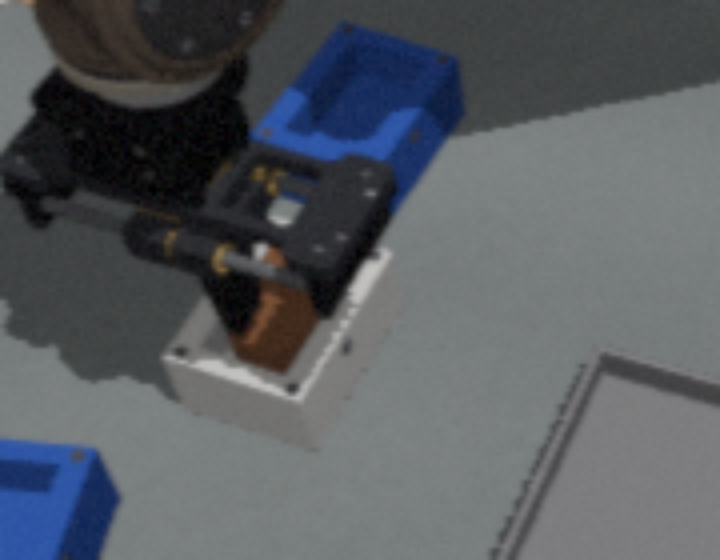

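```bash
python3 - <<'E'
from h import *
def proj(n,p):
    c,M,f=cam(n);q=(np.asarray(p)-c['xyz'])@M;return c['cx']-f*q[0]/q[2],c['cy']+f*q[1]/q[2]
for p in ([510.9,-253.8,71.7],[510.9,-253.8,91],np.r_[N(37.5),50],np.r_[N(-37.5,25),50],np.r_[N(-37.5,-25),50]):
    u,v=proj('scene',p);print(round(u),round(v),'crop',round((u-150)*4),round((v-120)*4))
im,d=env.read_camera("scene");cv2.imwrite("pics/p2.png",cv2.resize(im[170:225,190:250,::-1],None,fx=10,fy=10,interpolation=cv2.INTER_CUBIC))
P=pts('scene',d);
for v in range(182,216,3): print(v,P[v,200:236:4,2].round(0))
E
```

```text
211 200 crop 245 318
209 194 crop 238 296
212 208 crop 249 351
239 186 crop 354 263
219 180 crop 275 239
182 [174. 172. 157. 125.  52. 194. 193. 192. 195.]
185 [168. 166. 167. 169.  51. 188. 192. 193. 192.]
188 [159. 158. 125. 165. 167. 167. 168. 187. 185.]
191 [110. 115. 115. 101.  51.  50. 166. 177. 179.]
194 [ 51. 102. 106.  93.  50.  49.  48. 168. 159.]
197 [ 50.  92.  97.  82.  51.  50.  51. 155. 764.]
200 [51. 48. 85. 49. 48. 49. 50. 50. 50.]
203 [51. 38. 76. 51. 50. 51. 50. 49. 52.]
206 [47. 32. 49. 50. 49. 51. 47. 51. 51.]
209 [51. 50. 28. 45. 47. 42. 48. 49. 45.]
212 [764.  51.  49.  48.  35.  36.  47.  50.  36.]
215 [39. 45. 49. 51. 51. 48. 52. 46. 28.]
```

View pics/p2.png

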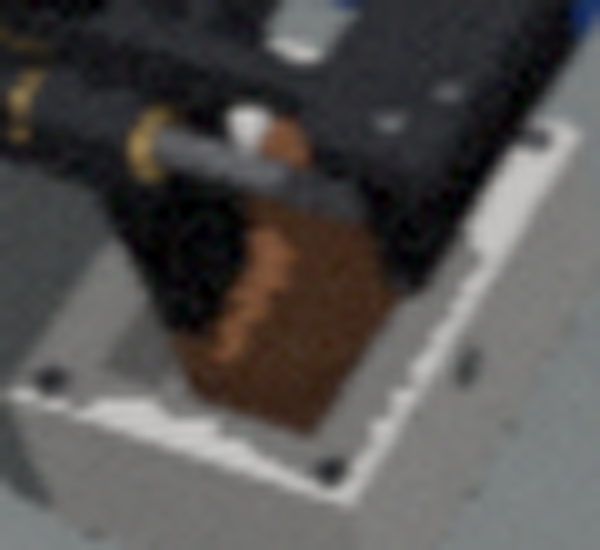

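The brown seen between the black parts is the heel's top, at depth z≈50. The black fingertip is over its rounded end, near raw pixel (210,201). I'll press now.

Emit:
arm_command(steps=[{"dx": 0, "dy": 0, "dz": 0.021, "rx": 0, "ry": 0, "rz": 0, "claw": 1}, {"dx": 0, "dy": 0, "dz": 0.003, "rx": 0, "ry": 0, "rz": 0, "claw": 1}, {"dx": 0, "dy": 0, "dz": 0.002, "rx": 0, "ry": 0, "rz": 0, "claw": 1}])

```text
t: 3.45
eef_pos: [512.4, -254.5, 52.9]
tcp_rot: [-3.139, 0.004, 2.93]
ft_force: [0.2, -0.4, 0.4]
opening: 0.001
```

Emit:
arm_command(steps=[{"dx": 0, "dy": 0, "dz": 0.003, "rx": 0, "ry": 0, "rz": 0, "claw": 1}, {"dx": 0, "dy": 0, "dz": 0.003, "rx": 0, "ry": 0, "rz": 0, "claw": 1}])

```text
t: 3.7
eef_pos: [513.1, -254.8, 49.0]
tcp_rot: [-3.139, 0.006, 2.929]
ft_force: [-2.1, 2.1, 18.7]
opening: 0.003
```

Emit:
arm_command(steps=[{"dx": 0, "dy": 0, "dz": -0.004, "rx": 0, "ry": 0, "rz": 0, "claw": 1}, {"dx": 0, "dy": 0, "dz": -0.004, "rx": 0, "ry": 0, "rz": 0, "claw": 1}])

```text
t: 3.95
eef_pos: [513.0, -254.9, 55.6]
tcp_rot: [-3.139, 0.006, 2.929]
ft_force: [-0.1, -0.3, 0.2]
opening: 0.007
```

```bash
python3 - <<'E'
from h import *
go(np.r_[N(28),54],[np.pi,0,np.pi+A])
im,d=env.read_camera("scene");cv2.imwrite("pics/p3.png",cv2.resize(im[170:225,190:250,::-1],None,fx=10,fy=10,interpolation=cv2.INTER_CUBIC))
im,d=env.read_camera("top");cv2.imwrite("pics/p4.png",cv2.resize(im[150:240,370:450,::-1],None,fx=6,fy=6,interpolation=cv2.INTER_CUBIC))
E
```

```text
pos [ 513.  -254.9   55.6] rpy [-3.139  0.006  2.929] F [-0.1 -0.3  0.2] op 0.007 t 3.95
 shift/800 [0.0074 0.0017 0.002 ]  rot/90 [-0.0017  0.0036 -0.0002]
```

View pics/p3.png

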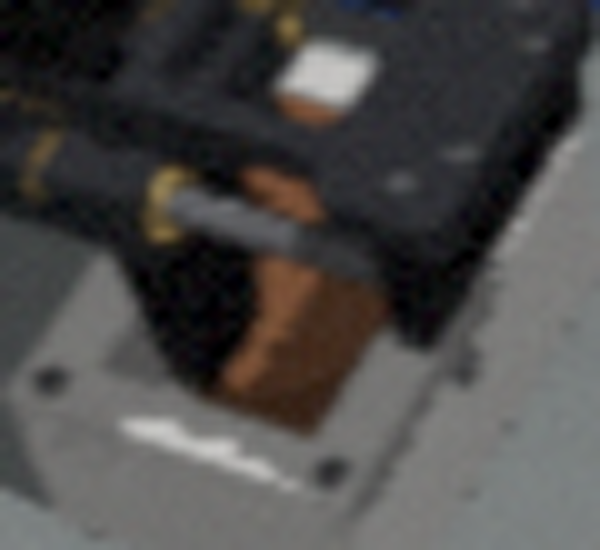

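View pics/p4.png

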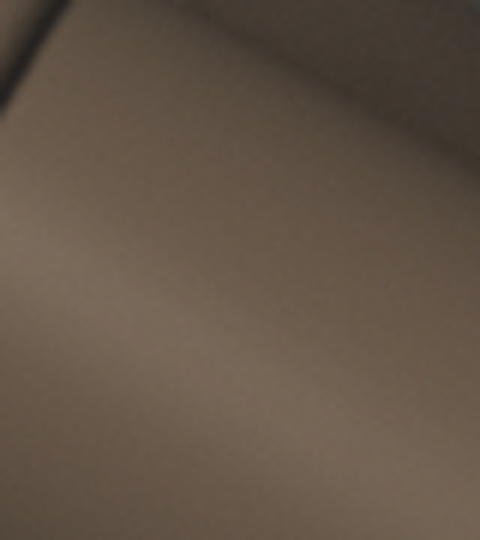

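In the scene view the fingertip (p3 ≈ (200,385)) is centred sideways but right at the front rim, so it touched the rim. I'll shift it about 7 mm toward the pivot.

Emit:
arm_command(steps=[{"dx": 0.0085, "dy": 0.0015, "dz": 0, "rx": -0.002, "ry": 0.004, "rz": 0, "claw": 1}, {"dx": 0, "dy": 0, "dz": 0, "rx": 0, "ry": 0, "rz": 0, "claw": 1}, {"dx": 0.0005, "dy": 0, "dz": 0.005, "rx": 0, "ry": 0, "rz": 0, "claw": 1}])

```text
t: 4.42
eef_pos: [505.8, -252.0, 51.6]
tcp_rot: [3.141, -0.001, 2.929]
ft_force: [0.5, -0.3, 0.0]
opening: 0.008
```

```bash
python3 - <<'E'
from h import *
go(np.r_[N(28),50],[np.pi,0,np.pi+A])
E
```

```text
pos [ 505.8 -252.    51.6] rpy [ 3.141e+00 -1.000e-03  2.929e+00] F [ 0.5 -0.3  0. ] op 0.008 t 4.425
 shift/800 [-0.0021  0.0001  0.002 ]  rot/90 [ 0.0003 -0.0003 -0.0002]
```

Emit:
arm_command(steps=[{"dx": -0.002, "dy": 0, "dz": 0.002, "rx": 0, "ry": 0, "rz": 0, "claw": 1}, {"dx": 0, "dy": 0, "dz": 0.003, "rx": 0, "ry": 0, "rz": 0, "claw": 1}])

```text
t: 4.68
eef_pos: [508.5, -252.8, 47.9]
tcp_rot: [-3.142, 0.002, 2.929]
ft_force: [4.5, 3.3, 12.7]
opening: 0.004
```

Emit:
arm_command(steps=[{"dx": 0, "dy": 0, "dz": 0.003, "rx": 0, "ry": 0, "rz": 0, "claw": 1}])

```text
t: 4.8
eef_pos: [510.0, -253.1, 46.4]
tcp_rot: [-3.141, 0.005, 2.929]
ft_force: [3.8, 2.9, 9.6]
opening: 0.007
```

Emit:
arm_command(steps=[{"dx": 0.002, "dy": 0, "dz": 0.003, "rx": 0, "ry": 0.003, "rz": 0, "claw": 1}, {"dx": 0.001, "dy": 0, "dz": 0.003, "rx": 0, "ry": 0, "rz": 0, "claw": 1}])

```text
t: 5.05
eef_pos: [511.5, -253.6, 44.2]
tcp_rot: [-3.139, 0.01, 2.928]
ft_force: [-1.1, 3.8, 25.3]
opening: 0.005
```

Emit:
arm_command(steps=[{"dx": 0.001, "dy": 0, "dz": 0.003, "rx": 0, "ry": 0, "rz": 0, "claw": 1}])

```text
t: 5.18
eef_pos: [512.2, -253.7, 44.0]
tcp_rot: [-3.138, 0.014, 2.928]
ft_force: [-1.6, 4.4, 32.7]
opening: 0.002
```

The force climbs to 33 N at z = 44, about where the hard stop was predicted. I'll back off and look.

Emit:
arm_command(steps=[{"dx": 0.001, "dy": 0, "dz": -0.006, "rx": 0, "ry": 0, "rz": 0, "claw": 1}, {"dx": 0, "dy": 0, "dz": -0.06, "rx": 0, "ry": 0.008, "rz": 0, "claw": 1}, {"dx": 0, "dy": 0.07, "dz": -0.06, "rx": 0, "ry": 0, "rz": 0, "claw": -1}, {"dx": 0, "dy": 0.07, "dz": -0.03, "rx": 0, "ry": 0, "rz": 0, "claw": -1}, {"dx": 0, "dy": 0.07, "dz": 0, "rx": 0, "ry": 0, "rz": 0, "claw": -1}, {"dx": 0, "dy": 0.05, "dz": 0, "rx": 0, "ry": 0, "rz": 0, "claw": -1}])

```text
t: 5.92
eef_pos: [555.4, -55.1, 165.4]
tcp_rot: [-3.139, 0.003, 2.923]
ft_force: [0.3, 0.9, -0.6]
opening: 0.367
```

```bash
python3 - <<'E'
from h import *
go(np.r_[N(-18),90],[np.pi,0,np.pi+A])
im,d=env.read_camera("scene");np.savez('scene1.npz',im=im,d=d);a=cv2.resize(im[170:225,190:250,::-1],(400,366),interpolation=cv2.INTER_CUBIC)
im,d=env.read_camera("top");np.savez('top1.npz',im=im,d=d);b=cv2.resize(im[165:225,375:435,::-1],(366,366),interpolation=cv2.INTER_CUBIC)
cv2.imwrite('pics/p5.png',np.hstack([a,b]))
E
```

```text
pos [555.4 -55.1 165.4] rpy [-3.139e+00  3.000e-03  2.923e+00] F [ 0.3  0.9 -0.6] op 0.367 t 5.925
 shift/800 [ 0.0628 -0.2537  0.0948]  rot/90 [-0.0019  0.002  -0.0043]
```

View pics/p5.png

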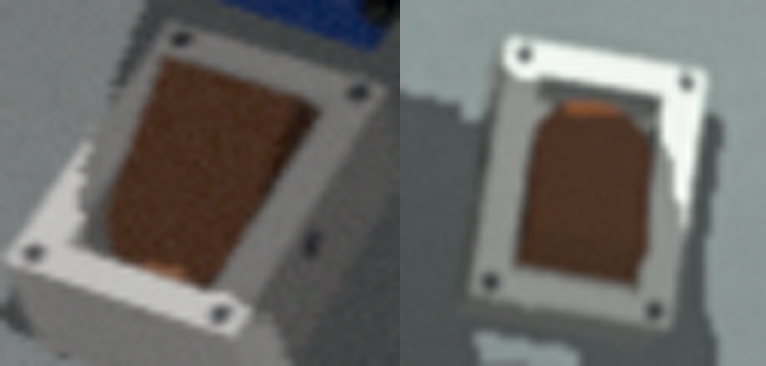

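```bash
python3 - <<'E'
from h import *
for n,(u,v) in(("top",(405,195)),("scene",(221,196))):
    Z=np.load(n+'1.npz');P=pts(n,Z['d']);hsv=cv2.cvtColor(Z['im'],cv2.COLOR_RGB2HSV)
    w=np.zeros((400,640),np.uint8);w[v-25:v+25,u-25:u+25]=1
    m=(w>0)&(hsv[...,1]>100)&((hsv[...,0]<20))
    m=cv2.erode(m.astype(np.uint8),np.ones((3,3)))>0
    q=P[m];x=(q[:,:2]-O)@np.array([np.cos(A),np.sin(A)]);y=(q[:,:2]-O)@np.array([-np.sin(A),np.cos(A)])
    k=np.c_[x,y,np.ones(len(x))];c=np.linalg.lstsq(k,q[:,2],rcond=None)[0]
    print(n,m.sum(),'slope',np.degrees(np.arctan(c[0])),np.degrees(np.arctan(c[1])),'z at -26',c@[-26,0,1],'x',np.percentile(x,[1,99]),'y',np.percentile(y,[1,99]),'z',np.percentile(q[:,2],[1,50,99]))
E
```

```text
top 379 slope -23.447593199836277 0.29502278730630005 z at -26 65.8679033592092 x [-32.29314062  35.07538884] y [-18.00258671  22.00202617] z [35.19764623 56.97702403 72.04043215]
scene 497 slope 21.315291250327597 51.24768988866935 z at -26 42.78912338991121 x [-21.70877173  32.1915563 ] y [-21.04216297  22.60957572] z [38.3357373  54.81134558 69.3179236 ]
```

```bash
python3 - <<'E'
from h import *
for n,(u,v) in(("top",(405,195)),("scene",(221,196))):
    Z=np.load(n+'1.npz');P=pts(n,Z['d'])
    q=P[v-30:v+30,u-30:u+30].reshape(-1,3);x=(q[:,:2]-O)@np.array([np.cos(A),np.sin(A)]);y=(q[:,:2]-O)@np.array([-np.sin(A),np.cos(A)])
    print(n,[(b,float(np.median(q[(abs(x-b)<2.5)&(abs(y)<16),2]).round(1)) if ((abs(x-b)<2.5)&(abs(y)<16)).any() else None) for b in range(-50,60,5)])
    # rim extents via z ~50
    for b in (-47,50):
        s=(abs(x-b)<4)&(abs(q[:,2]-50)<6); print('rim y range at',b,y[s].min().round(1),y[s].max().round(1))
    s=(abs(y)>30)&(abs(y)<38)&(abs(q[:,2]-50)<6);print('rim x range',x[s].min().round(1),x[s].max().round(1))
E
```

```text
top [(-50, 49.8), (-45, 50.2), (-40, 47.0), (-35, 51.9), (-30, 62.8), (-25, 68.0), (-20, 65.6), (-15, 63.6), (-10, 61.0), (-5, 58.7), (0, 55.8), (5, 52.8), (10, 49.6), (15, 47.8), (20, 45.5), (25, 42.1), (30, 40.1), (35, 37.4), (40, 34.5), (45, 36.1), (50, 49.0), (55, 49.6)]
rim y range at -47 -40.7 43.1
rim y range at 50 -39.8 42.2
rim x range -54.0 57.0
scene [(-50, 50.0), (-45, 50.7), (-40, 50.1), (-35, None), (-30, None), (-25, 68.7), (-20, 67.1), (-15, 64.3), (-10, 61.5), (-5, 58.5), (0, 56.0), (5, 53.8), (10, 50.6), (15, 48.3), (20, 45.5), (25, 42.6), (30, 40.2), (35, 38.0), (40, 37.7), (45, 50.3), (50, 49.7), (55, 37.2)]
rim y range at -47 -43.6 40.2
rim y range at 50 -43.9 39.3
rim x range -51.7 58.3
```

Both views show the top sloping at 27° and reaching about 69 mm at the flat end, so it is fully tipped and staying. Next I'll move above the raised end.

Emit:
arm_command(steps=[{"dx": 0.016, "dy": -0.063, "dz": 0.01, "rx": -0.002, "ry": 0.002, "rz": -0.004, "claw": -1}, {"dx": 0.016, "dy": -0.063, "dz": 0.01, "rx": 0, "ry": 0, "rz": 0, "claw": -1}, {"dx": 0.016, "dy": -0.063, "dz": 0.01, "rx": 0, "ry": 0, "rz": 0, "claw": -1}, {"dx": 0.016, "dy": -0.06, "dz": 0.01, "rx": 0, "ry": 0, "rz": 0, "claw": -1}, {"dx": 0, "dy": 0, "dz": 0, "rx": 0, "ry": 0, "rz": 0, "claw": -1}, {"dx": 0, "dy": 0, "dz": 0, "rx": 0, "ry": 0, "rz": 0, "claw": -1}])

```text
t: 6.78
eef_pos: [461.1, -245.2, 131.4]
tcp_rot: [3.141, -0.0, 2.934]
ft_force: [-0.1, -0.5, -0.5]
opening: 0.995
```

```bash
python3 - <<'E'
from h import *
go(np.r_[N(-18),80],[np.pi,0,np.pi+A])
E
```

```text
pos [ 461.1 -245.2  131.4] rpy [ 3.141 -0.     2.934] F [-0.1 -0.5 -0.5] op 0.995 t 6.775
 shift/800 [-0.001   0.0034  0.0642]  rot/90 [ 0.0003 -0.0002  0.0028]
```

Emit:
arm_command(steps=[{"dx": -0.001, "dy": 0.0034, "dz": 0.032, "rx": 0, "ry": 0, "rz": 0.003, "claw": -1}, {"dx": 0, "dy": 0, "dz": 0.032, "rx": 0, "ry": 0, "rz": 0, "claw": -1}, {"dx": 0, "dy": 0, "dz": 0, "rx": 0, "ry": 0, "rz": 0, "claw": -1}])

```text
t: 7.15
eef_pos: [464.1, -240.8, 79.9]
tcp_rot: [-3.141, 0.002, 2.932]
ft_force: [-0.1, -0.2, 0.4]
opening: 0.997
```

```bash
python3 - <<'E'
from h import *
go(np.r_[N(-18),53],[np.pi,0,np.pi+A])
E
```

```text
pos [ 464.1 -240.8   79.9] rpy [-3.141e+00  2.000e-03  2.932e+00] F [-0.1 -0.2  0.4] op 0.997 t 7.15
 shift/800 [ 0.0016 -0.0026  0.0336]  rot/90 [-0.0001  0.001   0.0017]
```

Emit:
arm_command(steps=[{"dx": 0.0016, "dy": -0.0026, "dz": 0.016, "rx": 0, "ry": 0.001, "rz": 0.002, "claw": -1}, {"dx": 0.001, "dy": 0, "dz": 0.014, "rx": 0, "ry": 0, "rz": 0, "claw": -1}, {"dx": 0, "dy": 0, "dz": 0, "rx": 0, "ry": 0, "rz": 0, "claw": -1}])

```text
t: 7.52
eef_pos: [462.7, -242.1, 56.0]
tcp_rot: [-3.141, 0.002, 2.931]
ft_force: [-0.5, -0.4, -0.1]
opening: 1.0
```

```bash
python3 - <<'E'
from h import *
go(np.r_[N(-18),53],[np.pi,0,np.pi+A])
E
```

```text
pos [ 462.7 -242.1   56. ] rpy [-3.141e+00  2.000e-03  2.931e+00] F [-0.5 -0.4 -0.1] op 1.0 t 7.525
 shift/800 [ 0.0001 -0.0007  0.0038]  rot/90 [-0.0007  0.0012  0.0006]
```

Emit:
arm_command(steps=[{"dx": 0.0003, "dy": -0.0007, "dz": 0.0035, "rx": 0, "ry": 0.001, "rz": 0, "claw": -1}, {"dx": 0, "dy": 0, "dz": 0, "rx": 0, "ry": 0, "rz": 0, "claw": 1}, {"dx": 0, "dy": 0, "dz": 0, "rx": 0, "ry": 0, "rz": 0, "claw": 1}, {"dx": 0, "dy": 0, "dz": 0, "rx": 0, "ry": 0, "rz": 0, "claw": 1}, {"dx": 0, "dy": 0, "dz": 0, "rx": 0, "ry": 0, "rz": 0, "claw": 1}, {"dx": 0, "dy": 0, "dz": 0, "rx": 0, "ry": 0, "rz": 0, "claw": 1}, {"dx": 0, "dy": 0, "dz": 0, "rx": 0, "ry": 0, "rz": 0, "claw": 1}])

```text
t: 8.4
eef_pos: [462.7, -243.0, 54.1]
tcp_rot: [-3.14, 0.002, 2.93]
ft_force: [-0.1, -0.2, 0.5]
opening: 0.525
```

Opening 0.525 × 95 = 50 mm, so the heel is gripped. Lifting.

Emit:
arm_command(steps=[{"dx": 0, "dy": 0, "dz": -0.01, "rx": 0, "ry": 0, "rz": 0, "claw": 1}, {"dx": 0, "dy": 0, "dz": -0.015, "rx": 0, "ry": 0, "rz": 0, "claw": 1}, {"dx": 0, "dy": 0, "dz": -0.025, "rx": 0, "ry": 0, "rz": 0, "claw": 1}, {"dx": 0, "dy": 0, "dz": -0.04, "rx": 0, "ry": 0, "rz": 0, "claw": 1}, {"dx": 0, "dy": 0, "dz": -0.06, "rx": 0, "ry": 0, "rz": 0, "claw": 1}, {"dx": 0, "dy": 0, "dz": -0.04, "rx": 0, "ry": 0, "rz": 0, "claw": 1}])

```text
t: 9.15
eef_pos: [461.6, -242.1, 212.5]
tcp_rot: [-3.141, -0.001, 2.93]
ft_force: [-0.1, 0.4, -0.9]
opening: 0.521
```

```bash
python3 - <<'E'
from h import *
go([574.5,-17,120],[np.pi,0,np.pi+A])
im,d=env.read_camera("scene");np.savez('scene2.npz',im=im,d=d);cv2.imwrite('pics/p6.png',cv2.resize(im[60:260,120:380,::-1],None,fx=3,fy=3,interpolation=cv2.INTER_CUBIC))
E
```

```text
pos [ 461.6 -242.1  212.5] rpy [-3.141e+00 -1.000e-03  2.930e+00] F [-0.1  0.4 -0.9] op 0.521 t 9.15
 shift/800 [-0.0791  0.3047  0.1154]  rot/90 [-0.0004 -0.0005  0.0005]
```

View pics/p6.png

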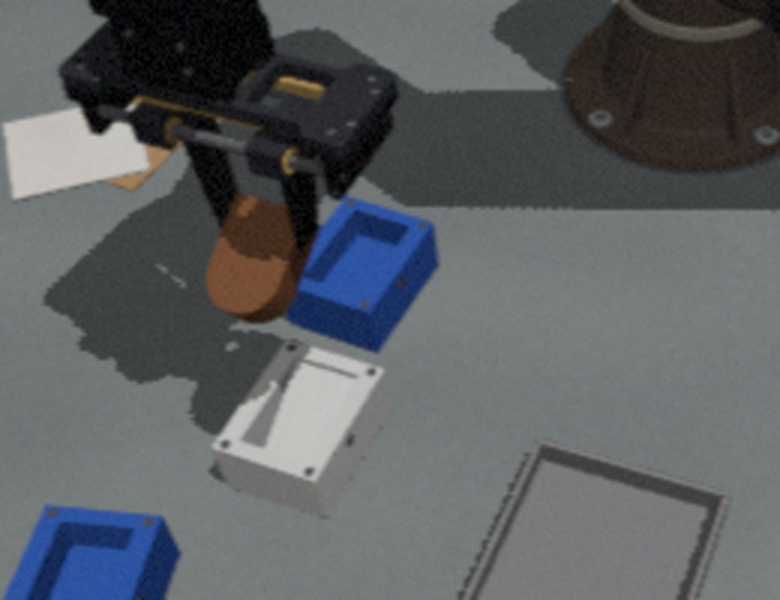

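The heel hangs in the fingers with its flat end gripped and its rounded end low (p6 ≈ (255,270)), and the nest is empty. Next I'll measure its tilt in the hand.

```bash
python3 - <<'E'
from h import *
Z=np.load('scene2.npz');P=pts('scene',Z['d']);hsv=cv2.cvtColor(Z['im'],cv2.COLOR_RGB2HSV)
w=np.zeros((400,640),bool);w[120:172,185:230]=1
m=w&(hsv[...,1]>110)&(hsv[...,0]<20)
q=P[m];rng=np.random.default_rng(0);best=None
for _ in range(500):
    a=q[rng.choice(len(q),3,0)];n=np.cross(a[1]-a[0],a[2]-a[0]);l=np.linalg.norm(n)
    if l<50: continue
    n/=l;i=abs((q-a[0])@n)<2
    if best is None or i.sum()>best.sum(): best=i
g=q[best];n=np.linalg.svd(g-g.mean(0))[2][2];n*=np.sign(n[2])
e=np.array([np.cos(A),np.sin(A),0]);f=np.array([-np.sin(A),np.cos(A),0])
print(len(q),best.sum(),'tilt',np.degrees(np.arctan2(n@e,n[2])),'side',np.degrees(np.arctan2(n@f,n[2])))
# target tool pose, tray centred heel
th=-np.radians(27);rot=R.from_euler('z',A)*R.from_euler('y',th)*R.from_euler('z',-A)*R.from_euler('xyz',[np.pi,0,np.pi+A])
rpy=rot.as_euler('xyz');print('rpy',rpy)
tr=np.array([574.5,-17]);xb=-21.5  # TCP in block frame
ax=np.array([np.cos(A),np.sin(A)])
p=np.r_[tr+xb*ax,150];print('target',p)
go(p,rpy)
E
```

```text
1005 754 tilt 27.936471020584865 side 0.13909463592250737
rpy [3.14159265 0.4712389  2.92959265]
target [553.48134116 -12.47606582 150.        ]
pos [ 462.7 -242.7  216. ] rpy [-3.139  0.004  2.93 ] F [ 1.1 -1.3  3.6] op 0.521 t 9.2
 shift/800 [-0.0504  0.3054  0.082 ]  rot/90 [-0.0015 -0.2976  0.0009]
```

Emit:
arm_command(steps=[{"dx": -0.01, "dy": 0.061, "dz": 0, "rx": -0.001, "ry": 0, "rz": 0, "claw": 1}, {"dx": -0.01, "dy": 0.061, "dz": 0, "rx": 0, "ry": 0, "rz": 0, "claw": 1}, {"dx": -0.01, "dy": 0.061, "dz": 0, "rx": 0, "ry": 0, "rz": 0, "claw": 1}, {"dx": -0.01, "dy": 0.061, "dz": 0, "rx": 0, "ry": 0, "rz": 0, "claw": 1}, {"dx": -0.01, "dy": 0.05, "dz": 0, "rx": 0, "ry": 0, "rz": 0, "claw": 1}, {"dx": 0, "dy": 0, "dz": 0, "rx": 0, "ry": -0.1, "rz": 0, "claw": 1}, {"dx": 0, "dy": 0, "dz": 0, "rx": 0, "ry": -0.1, "rz": 0, "claw": 1}, {"dx": 0, "dy": 0, "dz": 0, "rx": 0, "ry": -0.1, "rz": 0, "claw": 1}, {"dx": 0, "dy": 0, "dz": 0, "rx": 0, "ry": 0, "rz": 0, "claw": 1}])

```text
t: 10.32
eef_pos: [553.2, -13.5, 223.7]
tcp_rot: [-3.14, 0.496, 2.931]
ft_force: [0.3, -0.3, -0.5]
opening: 0.522
```

```bash
python3 - <<'E'
from h import *
go([553.5,-12.5,80],[3.1416,.475,2.9296])
im,d=env.read_camera("scene");np.savez('scene3.npz',im=im,d=d);cv2.imwrite('pics/p7.png',cv2.resize(im[100:320,180:440,::-1],None,fx=2.7,fy=2.7,interpolation=cv2.INTER_CUBIC))
E
```

```text
pos [553.2 -13.5 223.7] rpy [-3.14   0.496  2.931] F [ 0.3 -0.3 -0.5] op 0.522 t 10.325
 shift/800 [0.0855 0.0016 0.158 ]  rot/90 [-0.0005  0.0136  0.0009]
```

View pics/p7.png

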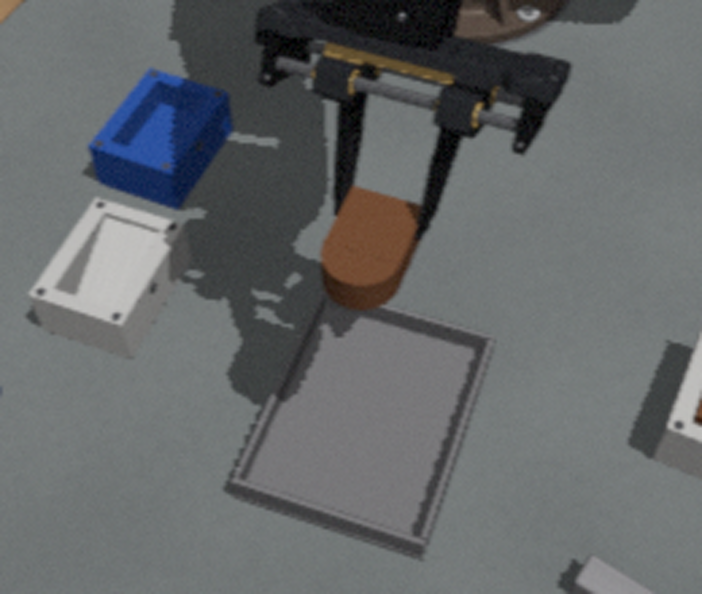

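Level over the tray (heel in p7 ≈ (368,240)). Descending.

Emit:
arm_command(steps=[{"dx": 0.0285, "dy": 0.001, "dz": 0.053, "rx": 0, "ry": 0.009, "rz": 0.001, "claw": 1}, {"dx": 0.0285, "dy": 0, "dz": 0.053, "rx": 0, "ry": 0, "rz": 0, "claw": 1}, {"dx": 0.0285, "dy": 0, "dz": 0.053, "rx": 0, "ry": 0, "rz": 0, "claw": 1}, {"dx": 0.01, "dy": 0, "dz": 0.02, "rx": 0, "ry": 0, "rz": 0, "claw": 1}, {"dx": 0, "dy": 0, "dz": 0, "rx": 0, "ry": 0, "rz": 0, "claw": 1}])

```text
t: 11.0
eef_pos: [562.0, -21.1, 103.0]
tcp_rot: [-3.113, 0.48, 2.926]
ft_force: [0.4, -0.2, -0.1]
opening: 0.526
```

```bash
python3 - <<'E'
from h import *
go([553.5,-12.5,25],[3.1416,.483,2.9296])
Z,d=env.read_camera("scene");P=pts('scene',d);hsv=cv2.cvtColor(Z,cv2.COLOR_RGB2HSV)
m=(hsv[...,1]>110)&(hsv[...,0]<20);m[:,:255]=0;m[:,390:]=0;m[:160]=0;m[300:]=0
q=P[m];rng=np.random.default_rng(0);best=None
for _ in range(500):
    a=q[rng.choice(len(q),3,0)];n=np.cross(a[1]-a[0],a[2]-a[0]);l=np.linalg.norm(n)
    if l<50: continue
    n/=l;i=abs((q-a[0])@n)<2
    if best is None or i.sum()>best.sum(): best=i
g=q[best];n=np.linalg.svd(g-g.mean(0))[2][2];n*=np.sign(n[2])
e=np.array([np.cos(A),np.sin(A),0]);f=np.array([-np.sin(A),np.cos(A),0])
print(len(q),best.sum(),g.mean(0),'tilt',np.degrees(np.arctan2(n@e,n[2])),'side',np.degrees(np.arctan2(n@f,n[2])))
E
```

```text
pos [562.  -21.1 103. ] rpy [-3.113  0.48   2.926] F [ 0.4 -0.2 -0.1] op 0.526 t 11.0
 shift/800 [0.0562 0.0105 0.0804]  rot/90 [-0.0193 -0.002  -0.0021]
1044 753 [583.69287328 -27.82202131 112.63797726] tilt 0.3371124040077285 side 1.0977702633362636
```

Emit:
arm_command(steps=[{"dx": 0.01, "dy": 0.01, "dz": 0.01, "rx": -0.019, "ry": -0.001, "rz": -0.002, "claw": 1}, {"dx": 0, "dy": 0, "dz": 0, "rx": 0, "ry": 0, "rz": 0, "claw": 1}, {"dx": 0.018, "dy": 0, "dz": 0.028, "rx": 0, "ry": 0, "rz": 0, "claw": 1}, {"dx": 0.01, "dy": 0, "dz": 0.02, "rx": 0, "ry": 0, "rz": 0, "claw": 1}, {"dx": 0, "dy": 0, "dz": 0, "rx": 0, "ry": 0, "rz": 0, "claw": 1}])

```text
t: 11.68
eef_pos: [572.1, -9.5, 69.7]
tcp_rot: [-3.128, 0.451, 2.933]
ft_force: [-0.2, 0.1, -0.3]
opening: 0.519
```

```bash
python3 - <<'E'
from h import *
go([555,-14,26],[3.1416,.48,2.9296])
print(env.state()['joints'])
E
```

```text
pos [572.1  -9.5  69.7] rpy [-3.128  0.451  2.933] F [-0.2  0.1 -0.3] op 0.519 t 11.675
 shift/800 [ 0.0416 -0.0093  0.0407]  rot/90 [-0.008  -0.0184  0.002 ]
[-0.10355033  0.5417938   2.12399885 -1.12977656  0.06603749 -0.34711517]
```

Here the arm is at its wrist limits (j4 = -1.13, j5 = 0.066), so it can't lean back toward the base at this low height. I'll go up, turn the tool half a turn, and lay the heel with the tool leaning outward instead.

Emit:
arm_command(steps=[{"dx": -0.02, "dy": 0, "dz": -0.04, "rx": 0, "ry": 0, "rz": 0, "claw": 1}, {"dx": -0.02, "dy": 0, "dz": -0.04, "rx": 0, "ry": 0.05, "rz": 0, "claw": 1}, {"dx": -0.02, "dy": 0, "dz": -0.04, "rx": 0, "ry": 0.1, "rz": 0, "claw": 1}, {"dx": 0, "dy": 0, "dz": -0.04, "rx": 0, "ry": 0.1, "rz": 0, "claw": 1}, {"dx": 0, "dy": 0, "dz": 0, "rx": 0, "ry": 0, "rz": 0, "claw": 1}])

```text
t: 12.3
eef_pos: [566.5, -22.9, 155.9]
tcp_rot: [-3.066, 0.181, 2.918]
ft_force: [-0.2, -0.3, -0.9]
opening: 0.525
```

```bash
python3 - <<'E'
from h import *
go([595,-21,200],[3.1416,0,2.9296])
print(env.state()['joints'])
E
```

```text
pos [566.5 -22.9 155.9] rpy [-3.066  0.181  2.918] F [-0.2 -0.3 -0.9] op 0.525 t 12.3
 shift/800 [-0.0436  0.0065 -0.0487]  rot/90 [-0.0489  0.1148 -0.0116]
[-0.11074457  0.42847452  1.87858763 -0.15488401  0.66903121 -1.33766071]
```

Emit:
arm_command(steps=[{"dx": -0.02, "dy": 0.003, "dz": -0.025, "rx": -0.025, "ry": 0.058, "rz": -0.006, "claw": 1}, {"dx": -0.02, "dy": 0.003, "dz": -0.025, "rx": -0.024, "ry": 0.057, "rz": -0.006, "claw": 1}, {"dx": 0, "dy": 0, "dz": 0, "rx": 0, "ry": 0, "rz": 0, "claw": 1}])

```text
t: 12.68
eef_pos: [593.0, -22.2, 198.5]
tcp_rot: [-3.141, -0.001, 2.938]
ft_force: [-1.6, -0.2, -2.1]
opening: 0.527
```

Emit:
arm_command(steps=[{"dx": 0, "dy": 0, "dz": 0, "rx": 0, "ry": 0, "rz": 0.11, "claw": 1}, {"dx": 0, "dy": 0, "dz": 0, "rx": 0, "ry": 0, "rz": 0.11, "claw": 1}, {"dx": 0, "dy": 0, "dz": 0, "rx": 0, "ry": 0, "rz": 0.11, "claw": 1}, {"dx": 0, "dy": 0, "dz": 0, "rx": 0, "ry": 0, "rz": 0.11, "claw": 1}, {"dx": 0, "dy": 0, "dz": 0, "rx": 0, "ry": 0, "rz": 0.11, "claw": 1}, {"dx": 0, "dy": 0, "dz": 0, "rx": 0, "ry": 0, "rz": 0.11, "claw": 1}, {"dx": 0, "dy": 0, "dz": 0, "rx": 0, "ry": 0, "rz": 0.11, "claw": 1}, {"dx": 0, "dy": 0, "dz": 0, "rx": 0, "ry": 0, "rz": 0.11, "claw": 1}, {"dx": 0, "dy": 0, "dz": 0, "rx": 0, "ry": 0, "rz": 0.11, "claw": 1}, {"dx": 0, "dy": 0, "dz": 0, "rx": 0, "ry": 0, "rz": 0.11, "claw": 1}])

```text
t: 13.92
eef_pos: [579.7, -22.6, 181.3]
tcp_rot: [3.129, 0.018, 1.166]
ft_force: [0.1, -0.2, -0.7]
opening: 0.526
```

Emit:
arm_command(steps=[{"dx": 0, "dy": 0, "dz": 0, "rx": 0, "ry": 0, "rz": 0.11, "claw": 1}, {"dx": 0, "dy": 0, "dz": 0, "rx": 0, "ry": 0, "rz": 0.11, "claw": 1}, {"dx": 0, "dy": 0, "dz": 0, "rx": 0, "ry": 0, "rz": 0.11, "claw": 1}, {"dx": 0, "dy": 0, "dz": 0, "rx": 0, "ry": 0, "rz": 0.11, "claw": 1}, {"dx": 0, "dy": 0, "dz": 0, "rx": 0, "ry": 0, "rz": 0.11, "claw": 1}, {"dx": 0, "dy": 0, "dz": 0, "rx": 0, "ry": 0, "rz": 0.11, "claw": 1}, {"dx": 0, "dy": 0, "dz": 0, "rx": 0, "ry": 0, "rz": 0.11, "claw": 1}, {"dx": 0, "dy": 0, "dz": 0, "rx": 0, "ry": 0, "rz": 0, "claw": 1}])

```text
t: 14.92
eef_pos: [568.4, -22.1, 168.6]
tcp_rot: [3.105, -0.011, -0.073]
ft_force: [0.1, -0.1, -0.6]
opening: 0.524
```

```bash
python3 - <<'E'
from h import *
go([595.5,-21.5,200],[3.1416,0.48,A])
print(env.state()['joints'])
E
```

```text
pos [568.4 -22.1 168.6] rpy [ 3.105 -0.011 -0.073] F [ 0.1 -0.1 -0.6] op 0.524 t 14.925
 shift/800 [ 0.0342 -0.0017 -0.039 ]  rot/90 [ 0.0435 -0.3139  0.0816]
[-0.13780475  0.45992635  1.75829525 -0.04502887  0.91005409  1.53311495]
```

Emit:
arm_command(steps=[{"dx": 0.034, "dy": 0, "dz": -0.04, "rx": 0.022, "ry": 0, "rz": 0.08, "claw": 1}, {"dx": 0, "dy": 0, "dz": 0, "rx": 0, "ry": -0.1, "rz": 0, "claw": 1}, {"dx": 0, "dy": 0, "dz": 0, "rx": 0, "ry": -0.1, "rz": 0, "claw": 1}, {"dx": 0, "dy": 0, "dz": 0, "rx": 0, "ry": -0.1, "rz": 0, "claw": 1}, {"dx": 0, "dy": 0, "dz": 0, "rx": 0, "ry": 0, "rz": 0, "claw": 1}])

```text
t: 15.55
eef_pos: [592.3, -22.8, 197.3]
tcp_rot: [-3.141, 0.468, -0.177]
ft_force: [0.2, 0.6, -1.3]
opening: 0.523
```

```bash
cat > tilt.py <<'E'
from h import *
Z,d=env.read_camera("scene");P=pts('scene',d);hsv=cv2.cvtColor(Z,cv2.COLOR_RGB2HSV)
m=(hsv[...,1]>110)&(hsv[...,0]<20);m[:,:255]=0;m[:,390:]=0;m[:140]=0;m[300:]=0
q=P[m];q=q[(q[:,0]>450)&(abs(q[:,1])<120)];rng=np.random.default_rng(0);best=None
for _ in range(500):
    a=q[rng.choice(len(q),3,0)];n=np.cross(a[1]-a[0],a[2]-a[0]);l=np.linalg.norm(n)
    if l<50 or abs(n[2])<.7*l: continue
    n/=l;i=abs((q-a[0])@n)<2
    if best is None or i.sum()>best.sum(): best=i
g=q[best];n=np.linalg.svd(g-g.mean(0))[2][2];n*=np.sign(n[2])
e=np.array([np.cos(A),np.sin(A),0]);f=np.array([-np.sin(A),np.cos(A),0])
print(len(q),best.sum(),g.mean(0),'tilt',np.degrees(np.arctan2(n@e,n[2])),'side',np.degrees(np.arctan2(n@f,n[2])))
E
cat > look.py <<'E'
from h import *
import sys
im,d=env.read_camera("scene");cv2.imwrite('pics/%s.png'%sys.argv[1],cv2.resize(im[100:320,180:440,::-1],None,fx=2.7,fy=2.7,interpolation=cv2.INTER_CUBIC))
E
python3 - <<'E'
from h import *
go([595.5,-21.5,80],[3.1416,0.48,A])
print(env.state()['joints'])
E
python3 tilt.py; python3 look.py p8
```

```text
pos [592.3 -22.8 197.3] rpy [-3.141  0.468 -0.177] F [ 0.2  0.6 -1.3] op 0.523 t 15.55
 shift/800 [ 0.0693 -0.0023  0.1292]  rot/90 [ 0.0097 -0.0079  0.0197]
[-0.15485858  0.66264875  1.36326477  0.01064413  1.58314074  1.59095048]
15 6 [664.56605792 -12.69960079 269.61242293] tilt -5.092994239567974 side -2.6256509002594592
```

View pics/p8.png

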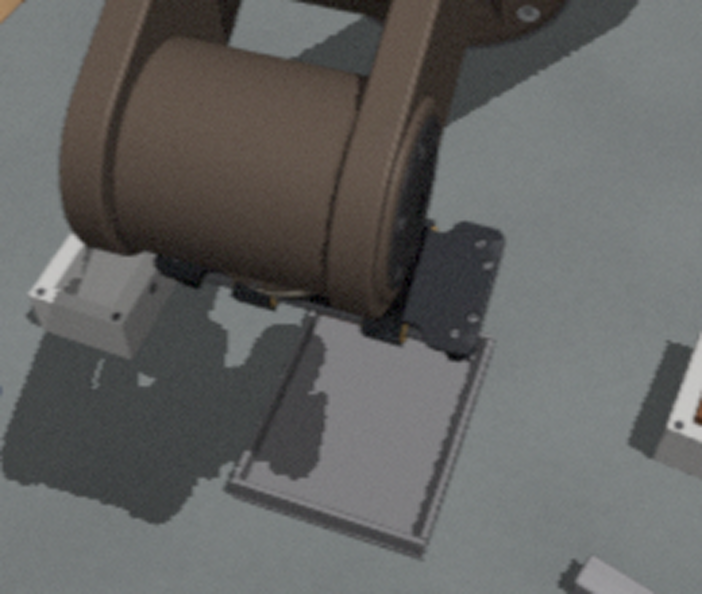

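The arm hides the heel in this view, so I'll rely on the earlier tilt measurement: level at pitch 0.48.

Emit:
arm_command(steps=[{"dx": 0, "dy": -0.002, "dz": 0, "rx": 0.01, "ry": -0.008, "rz": 0.02, "claw": 1}, {"dx": 0.023, "dy": 0, "dz": 0.043, "rx": 0, "ry": 0, "rz": 0, "claw": 1}, {"dx": 0.023, "dy": 0, "dz": 0.043, "rx": 0, "ry": 0, "rz": 0, "claw": 1}, {"dx": 0.023, "dy": 0, "dz": 0.043, "rx": 0, "ry": 0, "rz": 0, "claw": 1}, {"dx": 0, "dy": 0, "dz": 0, "rx": 0, "ry": 0, "rz": 0, "claw": 1}])

```text
t: 16.27
eef_pos: [593.8, -20.7, 83.4]
tcp_rot: [-3.14, 0.462, -0.217]
ft_force: [0.1, 0.5, 0.6]
opening: 0.521
```

```bash
python3 - <<'E'
from h import *
go([595.5,-21.5,35],[3.1416,0.48,A])
E
python3 look.py p9
```

```text
pos [593.8 -20.7  83.4] rpy [-3.14   0.462 -0.217] F [0.1 0.5 0.6] op 0.521 t 16.275
 shift/800 [0.029  0.0006 0.0531]  rot/90 [-0.0021 -0.0118 -0.0026]
```

View pics/p9.png

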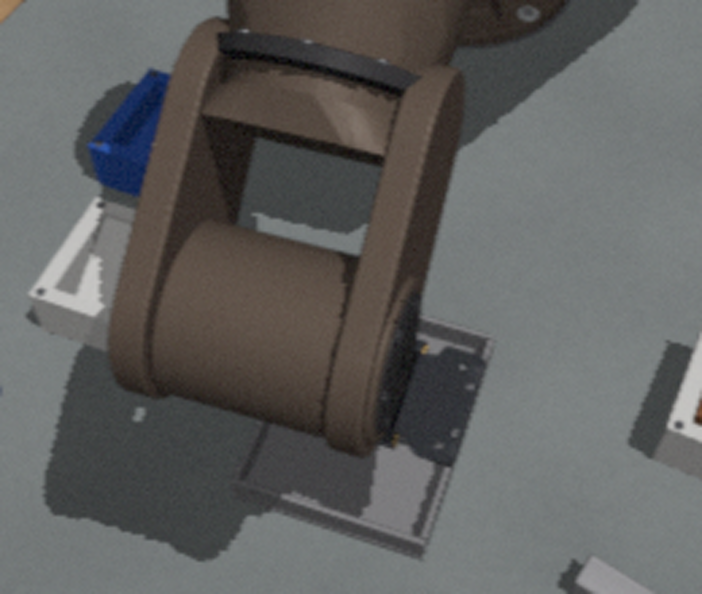

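Emit:
arm_command(steps=[{"dx": 0.0145, "dy": 0, "dz": 0.0265, "rx": -0.002, "ry": -0.012, "rz": -0.002, "claw": 1}, {"dx": 0.0145, "dy": 0, "dz": 0.0265, "rx": 0, "ry": 0, "rz": 0, "claw": 1}, {"dx": 0, "dy": 0, "dz": 0, "rx": 0, "ry": 0, "rz": 0, "claw": 1}])

```text
t: 16.7
eef_pos: [599.2, -21.4, 43.2]
tcp_rot: [-3.141, 0.467, -0.213]
ft_force: [-0.0, 1.1, -1.0]
opening: 0.52
```

```bash
python3 - <<'E'
from h import *
go([595.5,-21.5,25],[3.1416,0.48,A])
E
```

```text
pos [599.2 -21.4  43.2] rpy [-3.141  0.467 -0.213] F [-0.   1.1 -1. ] op 0.52 t 16.7
 shift/800 [0.0063 0.0011 0.0223]  rot/90 [-0.0007 -0.0086 -0.0007]
```

Emit:
arm_command(steps=[{"dx": 0.004, "dy": 0, "dz": 0.012, "rx": 0, "ry": -0.009, "rz": 0, "claw": 1}, {"dx": 0.003, "dy": 0, "dz": 0.006, "rx": 0, "ry": 0, "rz": 0, "claw": 1}, {"dx": 0, "dy": 0, "dz": 0, "rx": 0, "ry": 0, "rz": 0, "claw": 1}])

```text
t: 17.08
eef_pos: [599.1, -21.2, 31.0]
tcp_rot: [-3.141, 0.476, -0.213]
ft_force: [0.7, -0.5, -0.5]
opening: 0.523
```

Emit:
arm_command(steps=[{"dx": 0.001, "dy": 0, "dz": 0.003, "rx": 0, "ry": -0.004, "rz": 0, "claw": 1}, {"dx": 0.001, "dy": 0, "dz": 0.003, "rx": 0, "ry": 0, "rz": 0, "claw": 1}])

```text
t: 17.32
eef_pos: [598.6, -21.1, 26.4]
tcp_rot: [-3.141, 0.482, -0.213]
ft_force: [0.2, -0.2, -0.1]
opening: 0.523
```

Emit:
arm_command(steps=[{"dx": 0.001, "dy": 0, "dz": 0.003, "rx": 0, "ry": 0, "rz": 0, "claw": 1}, {"dx": 0.001, "dy": 0, "dz": 0.002, "rx": 0, "ry": 0, "rz": 0, "claw": 1}])

```text
t: 17.58
eef_pos: [598.1, -21.0, 21.7]
tcp_rot: [-3.141, 0.482, -0.213]
ft_force: [-0.2, -0.4, -0.7]
opening: 0.522
```

Emit:
arm_command(steps=[{"dx": 0.001, "dy": 0, "dz": 0.002, "rx": 0, "ry": 0, "rz": 0, "claw": 1}])

```text
t: 17.7
eef_pos: [598.1, -21.0, 21.1]
tcp_rot: [-3.14, 0.482, -0.213]
ft_force: [-0.1, -1.1, 23.3]
opening: 0.522
```

It seats at z = 21.1, as predicted. Releasing and retreating along the tool axis.

Emit:
arm_command(steps=[{"dx": -0.0005, "dy": 0, "dz": -0.001, "rx": 0, "ry": 0, "rz": 0, "claw": -0.4}, {"dx": 0, "dy": 0, "dz": 0, "rx": 0, "ry": 0, "rz": 0, "claw": -0.4}, {"dx": 0, "dy": 0, "dz": 0, "rx": 0, "ry": 0, "rz": 0, "claw": -0.4}, {"dx": 0, "dy": 0, "dz": 0, "rx": 0, "ry": 0, "rz": 0, "claw": -0.4}, {"dx": 0, "dy": 0, "dz": -0.02, "rx": 0, "ry": 0, "rz": 0, "claw": -0.4}, {"dx": 0, "dy": 0, "dz": -0.04, "rx": 0, "ry": 0, "rz": 0, "claw": -0.4}, {"dx": 0, "dy": 0, "dz": -0.07, "rx": 0, "ry": 0, "rz": 0, "claw": -0.4}, {"dx": 0, "dy": 0, "dz": -0.07, "rx": 0, "ry": 0, "rz": 0, "claw": -0.4}])

```text
t: 18.7
eef_pos: [671.6, -37.1, 167.5]
tcp_rot: [-3.141, 0.488, -0.213]
ft_force: [0.3, -0.7, 0.8]
opening: 0.699
```

Emit:
arm_command(steps=[{"dx": 0, "dy": -0.07, "dz": -0.04, "rx": 0, "ry": 0.1, "rz": 0, "claw": -0.4}, {"dx": 0, "dy": -0.07, "dz": 0, "rx": 0, "ry": 0.1, "rz": 0, "claw": -0.4}, {"dx": 0, "dy": -0.07, "dz": 0, "rx": 0, "ry": 0.1, "rz": 0, "claw": -0.4}, {"dx": 0, "dy": -0.07, "dz": 0, "rx": 0, "ry": 0, "rz": 0, "claw": -0.4}, {"dx": 0, "dy": -0.07, "dz": 0, "rx": 0, "ry": 0, "rz": 0, "claw": -0.4}, {"dx": 0, "dy": 0, "dz": 0, "rx": 0, "ry": 0, "rz": 0, "claw": -0.4}])

```text
t: 19.45
eef_pos: [751.0, 237.5, 208.5]
tcp_rot: [-3.135, -0.012, -0.216]
ft_force: [0.6, -0.6, -0.3]
opening: 0.701
```

```bash
python3 - <<'E'
from h import *
im,d=env.read_camera("scene");np.savez('scene9.npz',im=im,d=d);cv2.imwrite('pics/q1.png',im[:,:,::-1])
im,d=env.read_camera("top");np.savez('top9.npz',im=im,d=d);cv2.imwrite('pics/q2.png',im[:,:,::-1])
go([600,200,200])
E
python3 tilt.py
```

```text
pos [751.2 233.7 208.5] rpy [-3.136 -0.012 -0.22 ] F [-0.2 -1.3  0.1] op 0.7 t 19.55
 shift/800 [-0.1754  0.0823  0.008 ]  rot/90 [0. 0. 0.]
802 603 [578.91987054 -17.67529077  30.81376865] tilt 0.17780053627883186 side 0.09914577402686123
```

View pics/q1.png

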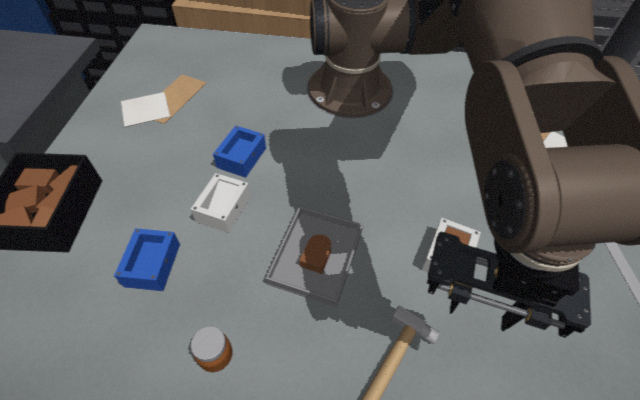

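View pics/q2.png

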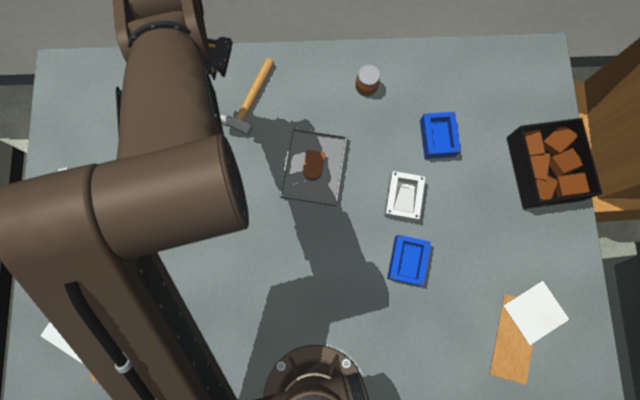

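The heel lies flat mid-tray (scene (315,253), top (314,165)): its top is at 30.8 mm (31 expected), tilt 0.2°. The square block is still in its nest (scene (457,238), partly hidden). The gripper is clear, at z = 208.

```bash
python3 -c "
from cell import env
print(env.job_done())"
```

```text
the job is handed in; nothing more can be done
None
```

The heel is lying flat in the middle of the grey tray, and I handed the job in at about 19.6 s. I pressed its rounded end to the hard stop, gripped it by the raised flat end, lifted it out and laid it down.

**Last checks**
- **Tip:** both cameras showed about 27° with the raised edge near 69 mm, and it stayed up after I backed off.
- **Grip:** the fingers closed to 50 mm, the heel's width.
- **Placement:** the heel's top is at 30.8 mm (31 expected) with 0.2° tilt, the fingers are open, and the arm is clear of everything.
- **Square block:** it was still in its nest in the last scene picture. The arm partly hid it there, and hid it fully in the top view. I never touched it.

**What went wrong on the way**
- **First press:** it landed on the nest's end rim at about 19 N. I moved the fingers about 7 mm toward the pivot and pressed again, peaking at about 33 N at the stop.
- **First lowering:** the wrist reached its joint limits (j5 at 0.066 against a minimum of 0.06, j4 at its minimum of -1.13). I went back up, turned the tool half a turn and lowered it leaning outward.
- **Second lowering:** the arm hid the heel, so I relied on the earlier tilt measurement. It touched down at the expected height with about 23 N.

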